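# Complete a gauge-port kit without doubling a part

### The arm

A 6-joint arm with a two-finger parallel gripper is mounted at the origin on a cart in front of the work surface, level with it; the furniture and walls round the work are solid. World frame = base frame: x ahead of the robot, y to its left, z up, the work surface at z = 0. Lengths are in m, angles in degrees, forces in N, time in s.
With the tool pointing down it reaches from about 0.4 to 0.825 m from the base axis. Payload 7 kg.
Tool frame: the origin (TCP) lies midway between the tips of the shut fingers; the grasp point (between the pads) lies 19 mm behind it; y points along the fingers, z is the direction in which the jaws open and shut, and the axes are right-handed (so a half turn about y gives the same grasp; the last joint's range is limited). The gripper opens to 88 mm and grips with 3 to 60 N. Pads are 19 mm wide; open, the fingers measure 130 mm over their backs; the gripper's body (78 mm by 193 mm) begins 47 mm behind the grasp point.
Start: joints at [-49.154, 20.546, 0.682, 0, -70.136, -16.507], TCP at [0.278, -0.615, 0.227] pointing down, gripper open.
Joint ranges: [-176.03, 176.03], [-82.01, 121.73], [-58.28, 71.71], [-173.87, 95.51], [-174.79, -0.11], [-173.66, 173.66]. Speed limits (degrees/s): [136.94, 136.94, 172.46, 180, 180, 180].

### API

Orientations are given as [roll, pitch, yaw] about the fixed x, y, z axes, in that order (R = Rz(yaw) Ry(pitch) Rx(roll)).
In Python, from plant import ctrl gives the robot as it stands.
- The arm moves only by the tool step_arm, never from a script. Its argument "rows" is a list that holds one entry, the list of rows, each a list of 7 numbers: the gripper command: -1 is shut, 1 is fully open, values between are in proportion, then the shift along the world's x, y, z in cm, then the turn, a rotation vector about the world's x, y, z in degrees. In form: [[[fingers, tx, ty, tz, rx, ry, rz], ...]]. A call has 1 to 12 rows; each row shifts and turns the commanded pose from where the row before left it; what a row does not reach is not made up. A row lasts 1/8 s, in which the tool goes at most 62.5 mm and 10.7 degrees, less where a joint would pass 70% of its speed; a pose out of reach is approached as far as the arm can. A call is refused whole if a number of a shift passes 6.25 or a number of a turn 10.7, either way. A call with a gripper value outside its range is refused whole. The fingers move at their own pace and stop on an object; the grip force is fixed at half the most. Time passes only in rows, so rows that do not move let the fingers close. It gives the time, the measured TCP pose, the force and the opening at its end, in the units of the state.
- ctrl.get_obs(): the state, without advancing time (a new reading comes with each control period).
- ctrl.snapshot(name): name is "scene" or "top" or "wrist"; returns the picture (420x560x3 uint8, blue, green, red); there is no depth.
- ctrl.camera_params(name): a dict with "vertical_fov" (degrees; the focal length in pixels is half the picture's height over the tangent of half this angle, whatever the lens; pixels are square), "cx", "cy" (the principal point, pixels), "rvec" (rotation vector, rad) and "tvec" (3), from world to camera coordinates, as OpenCV has them. Camera axes: x right, y down, z forward; pixel columns grow to the right and rows downward; lengths in m; the calibration is good to about 2 mm. The wrist camera is an equidistant fisheye: a pixel r from the principal point sees the ray r / f radians off the axis. A picture is of the moment at which its call begins: read the wrist's pose just before it. camera_params takes no time and is no camera call; for the wrist camera it gives the pose at the moment of the call.
- ctrl.close_job(): hands the job in, once; it reports no verdict.
The state is a dict: "clock": time; "joint_pos": joint angles; "qvel": joint speeds; "tau": joint torques, N m; "tool_pos": TCP position; "orientation": TCP orientation; "force": force on the tool from outside, world axes, zero at the start; "moment": the same for the moment, N m; "opening": finger opening in m.
Only numpy, scipy, OpenCV 4.12 (cv2) and the standard library are available. Lean on these libraries where they do the work, as an engineer would, in place of code of your own. Each camera call takes 0.05 s, during which the arm holds its last target. There are 200 camera calls.

### The job

Complete the gauge-port kit in the three-field tray on the grey plate above the pump, so that it holds one clamp, one brass adaptor and one centring ring, each in its own field. The clamp and one other part are in it already: put one part of the missing kind into the empty field, standing or lying there as it does now. Do not add a second of a kind that the tray has, set the part down rather than dropping it, and leave everything else where it is.

Things in the scene. Friction and masses are not known exactly. Their poses are not given: they have to be found in the camera images.
- tray: Fixed tray on a grey plate over the pump (its height varies), 118 (its x) by 170 mm (its y); rim 4 mm thick, 8 high; its floor and plate are level with the origin. Flat lines make three fields 110 mm long in x: +25..+81 mm in y holds a fixed clamp, -23..+25 (centre y = +1) the ready part, -81..-23 (centre y = -52) is empty. Origin: centre of its underside. Close fingers along x.
- adaptor_a_mid (a point): One of two identical adaptors; one of these or the ring starts in the tray, the others beside it. A plain brass adaptor standing upright on its hexagon, 25 mm high: the hexagon is 9 mm high and 17 to 19 mm wide, above it a round threaded stem 12 mm across. The point is its centre, 12.5 mm above what it stands on. Grasp it from above by the stem, 9 to 25 mm up, with any yaw. About 45 g.
- adaptor_b_mid (a point): The other of two identical adaptors. A plain brass adaptor standing upright on its hexagon, 25 mm high: the hexagon is 9 mm high and 17 to 19 mm wide, above it a round threaded stem 12 mm across. The point is its centre, 12.5 mm above what it stands on. Grasp it from above by the stem, 9 to 25 mm up, with any yaw. About 45 g.
- ring_mid (a point): The only centring ring: a metal ring with a wide hole and a black rubber ring round it, 39 mm across, 9 mm high, lying flat. Fingers close on its rigid core, 32 mm across its own x or y axis: grasp it from outside along one of these. The point is its centre, 4 mm up. 16 g. (A gauge on the pump juts out 40 mm or more above the plate, over the clamp field: stay on its -y side.)
Not all that is in view belongs to the job. Leave any turquoise look-alike of the part that bears ring_mid alone.

How it is judged (in metres and radians):
At the end, for the whole second after the job is handed in: One adaptor and the ring rest level (0.15 rad) and still on the tray floor: the ready part still in the middle field (moved under 20 mm), the other in the field that was empty, within 45 mm (x) and 22 mm (y) of its centre. The surplus adaptor is within 20 mm of its start (((x of adaptor_a_mid in the frame of tray between -0.045 and 0.045 m and y of adaptor_a_mid in the frame of tray between -0.021 and 0.023 m and z of adaptor_a_mid in the frame of tray below 0.018 m and angle between each of adaptor_a_mid, ring_mid's own z axis and vertical below 0.15 rad and x of ring_mid in the frame of tray between -0.045 and 0.045 m and y of ring_mid in the frame of tray between -0.074 and -0.03 m and z of ring_mid in the frame of tray below 0.01 m and distance of each of adaptor_a_mid, adaptor_b_mid from where it was at the start of the episode below 0.02 m) or (x of adaptor_b_mid in the frame of tray between -0.045 and 0.045 m and y of adaptor_b_mid in the frame of tray between -0.021 and 0.023 m and z of adaptor_b_mid in the frame of tray below 0.018 m and angle between each of adaptor_b_mid, ring_mid's own z axis and vertical below 0.15 rad and x of ring_mid in the frame of tray between -0.045 and 0.045 m and y of ring_mid in the frame of tray between -0.074 and -0.03 m and z of ring_mid in the frame of tray below 0.01 m and distance of each of adaptor_b_mid, adaptor_a_mid from where it was at the start of the episode below 0.02 m) or (x of ring_mid in the frame of tray between -0.045 and 0.045 m and y of ring_mid in the frame of tray between -0.021 and 0.023 m and z of ring_mid in the frame of tray below 0.01 m and angle between each of ring_mid, adaptor_a_mid's own z axis and vertical below 0.15 rad and x of adaptor_a_mid in the frame of tray between -0.045 and 0.045 m and y of adaptor_a_mid in the frame of tray between -0.074 and -0.03 m and z of adaptor_a_mid in the frame of tray below 0.018 m and distance of each of ring_mid, adaptor_b_mid from where it was at the start of the episode below 0.02 m) or (x of ring_mid in the frame of tray between -0.045 and 0.045 m and y of ring_mid in the frame of tray between -0.021 and 0.023 m and z of ring_mid in the frame of tray below 0.01 m and angle between each of ring_mid, adaptor_b_mid's own z axis and vertical below 0.15 rad and x of adaptor_b_mid in the frame of tray between -0.045 and 0.045 m and y of adaptor_b_mid in the frame of tray between -0.074 and -0.03 m and z of adaptor_b_mid in the frame of tray below 0.018 m and distance of each of ring_mid, adaptor_a_mid from where it was at the start of the episode below 0.02 m)) and linear speed of each of adaptor_a, adaptor_b, ring below 0.02 m/s); the robot touches nothing.
It fails at once if the first adaptor is let go more than 50 mm above the plate (z of adaptor_a_mid in the frame of tray above 0.05 m and contact force between the fingers and adaptor_a below 0.01 N).
It fails at once if the second adaptor is let go more than 50 mm above the plate (z of adaptor_b_mid in the frame of tray above 0.05 m and contact force between the fingers and adaptor_b below 0.01 N).
It fails at once if the ring is let go more than 50 mm above the plate (z of ring_mid in the frame of tray above 0.05 m and contact force between the fingers and ring below 0.01 N).
It also fails if it takes over 32 s, if anything falls off the work surface, if the arm or the gripper's body presses on something with over 40 N, if the wrist force passes 120 N, or if a joint passes its speed limit or range.

## Working session

There is one attempt and no reset: what is moved stays moved. The work goes in short steps, Python scripts to look and compute and a tool call to move; the robot and the scene stay as the last step left them, time stands still between calls to the robot, and variables do not carry over. Pictures are saved under pics/ and viewed, about 8 in all and at most 12, crops included, and the job is handed in when it is done.

Besides the shell and the picture viewer there is one more tool, called by a JSON object that holds its "method" and its "body", one argument or row to a line. step_arm: Moves the arm, as the interface text tells. Its arguments: {"type":"object","properties":{"rows":{"type":"array"}},"required":["rows"]}

```bash
mkdir -p pics; cat > h.py <<'E'
import cv2,numpy as np
from plant import ctrl
def ray(p,u,v,name):
    f=210/np.tan(np.radians(p["vertical_fov"])/2)
    x,y=(u-p["cx"])/f,(v-p["cy"])/f
    if name=="wrist":
        r=np.hypot(x,y); d=np.array([x/r*np.sin(r),y/r*np.sin(r),np.cos(r)]) if r>0 else np.array([0,0,1.])
    else: d=np.array([x,y,1.])
    R=cv2.Rodrigues(np.array(p["rvec"],float))[0]; t=np.array(p["tvec"],float).ravel()
    return -R.T@t, R.T@d
def at(p,u,v,name,z):
    c,d=ray(p,u,v,name); return c+d*(z-c[2])/d[2]
def tri(obs):
    A=np.zeros((3,3));b=np.zeros(3)
    for p,u,v,n in obs:
        c,d=ray(p,u,v,n); d=d/np.linalg.norm(d); M=np.eye(3)-np.outer(d,d); A+=M;b+=M@c
    x=np.linalg.solve(A,b)
    return x,[np.linalg.norm(np.cross(x-ray(p,u,v,n)[0],ray(p,u,v,n)[1]/np.linalg.norm(ray(p,u,v,n)[1]))) for p,u,v,n in obs]
def proj(p,X,name):
    f=210/np.tan(np.radians(p["vertical_fov"])/2)
    q=cv2.Rodrigues(np.array(p["rvec"],float))[0]@np.array(X)+np.array(p["tvec"],float).ravel()
    if name=="wrist":
        r=np.hypot(q[0],q[1]);a=np.arctan2(r,q[2]); return p["cx"]+f*a*q[0]/r,p["cy"]+f*a*q[1]/r
    return p["cx"]+f*q[0]/q[2],p["cy"]+f*q[1]/q[2]
E
python3 - <<'E'
from h import *
for n in("scene","top","wrist"):
    p=ctrl.camera_params(n); cv2.imwrite(f"pics/{n}0.png",ctrl.snapshot(n)); print(n,p,ray(p,p["cx"],p["cy"],n))
print(ctrl.get_obs())
a=cv2.imread("pics/scene0.png");b=cv2.imread("pics/top0.png")
E
```

```text
scene {'vertical_fov': 43.46887200596963, 'cx': 281.47305284364865, 'cy': 208.38321822708542, 'rvec': array([ 1.2557386 , -2.26107031,  0.93218941]), 'tvec': array([-0.11226516,  0.53531303,  0.55482508])} (array([-0.08097277, -0.09693402,  0.76879229]), array([ 0.61245275, -0.36188967, -0.70280687]))
top {'vertical_fov': 50.82201838337251, 'cx': 292.528498757301, 'cy': 214.69799180978987, 'rvec': array([ 2.12907911, -2.13149755,  0.18713248]), 'tvec': array([-0.39381273,  0.43076782,  0.95124183])} (array([ 0.25838833, -0.39369499,  1.01180538]), array([ 1.73835109e-01, -6.13228921e-04, -9.84774583e-01]))
wrist {'vertical_fov': 65.70646984690485, 'cx': 278.5425737092629, 'cy': 207.61394377202845, 'rvec': array([-1.61213218, -2.49955578, -0.34480167]), 'tvec': array([ 0.67486317, -0.03359549,  0.38991662])} (array([ 0.21201123, -0.64516156,  0.38395537]), array([ 0.24586736,  0.11218097, -0.96279005]))
{'clock': 0.15, 'joint_pos': array([-4.91557330e+01,  2.05839510e+01,  6.45081738e-01, -1.18134216e-02,
       -7.01353647e+01, -1.65055222e+01]), 'qvel': array([ 0.08002718, -0.21920031,  0.22650696,  0.09415629,  0.04892262,
        0.03082412]), 'tau': array([-1.49741303e-03, -5.83271205e+01,  2.93292189e+01,  7.00140417e+00,
        8.80122447e-03, -9.33809019e-05]), 'tool_pos': array([ 0.27798262, -0.6147011 ,  0.22581919]), 'orientation': array([-8.99256695e+01,  1.04428892e-02,  2.43347302e+01]), 'force': array([ 0.58064128, -0.1016489 ,  0.04353195]), 'moment': array([ 0.05936406,  0.05061102, -0.0177911 ]), 'opening': 0.08744900461615987}
```

View pics/top0.png

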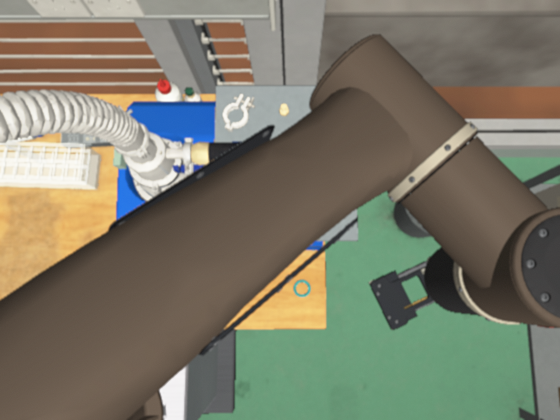

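View pics/scene0.png

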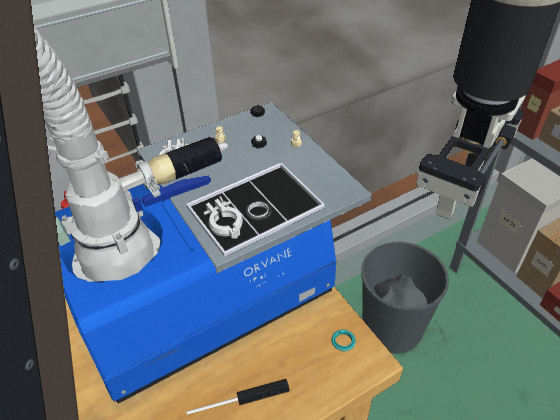

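The scene picture shows the tray holding the clamp at (223,216) and the metal ring at (258,210), with the right-hand field empty. Two brass adaptors stand on the plate at about (220,134) and (296,138). So the missing part is an adaptor. The top view is mostly hidden by the arm. I'll enlarge the scene view to measure.

```bash
python3 - <<'E'
from h import *
a=cv2.imread("pics/scene0.png")[90:265,170:380]
cv2.imwrite("pics/c1.png",cv2.resize(a,None,fx=3.4286,fy=3.4286,interpolation=cv2.INTER_CUBIC))
E
```

```text
(no output)
```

View pics/c1.png

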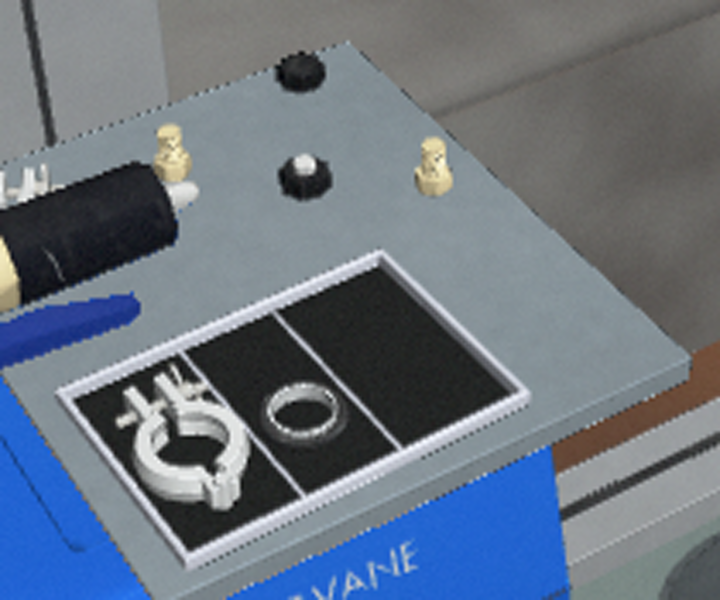

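```bash
python3 - <<'E'
from h import *
from scipy.optimize import least_squares
p=ctrl.camera_params("scene"); s=3.4286
px=lambda c:(170+(c[0]+.5)/s-.5,90+(c[1]+.5)/s-.5)
T=[(.059,-.085,.008),(.059,.085,.008),(-.059,.085,.008),(-.059,-.085,.008)]
C=[px(c) for c in[(380,250),(57,390),(188,557),(530,389)]]
def W(q,t): c,s_=np.cos(q[3]),np.sin(q[3]); return [q[0]+c*t[0]-s_*t[1],q[1]+s_*t[0]+c*t[1],q[2]+t[2]]
r=least_squares(lambda q:np.ravel([np.subtract(proj(p,W(q,t),"scene"),c) for t,c in zip(T,C)]),[.5,-.4,.2,0])
q=r.x; print("tray",q[:3],np.degrees(q[3]),r.fun.round(2))
print("empty",W(q,(0,-.052,0)))
for n,b,t in(("R",(434,181),(433,144)),("L",(173,167),(169,130))):
    print(n,at(p,*px(b),"scene",q[2]+.003),at(p,*px(t),"scene",q[2]+.025))
print("ring",at(p,*px((303,412)),"scene",q[2]+.004))
print("knob",at(p,*px((304,165)),"scene",q[2]+.025))
np.save("tray.npy",q)
E
```

```text
tray [ 0.42904536 -0.35221211  0.21065905] 2.0855313707018306 [-0.06 -0.55  0.14 -0.22  0.19  0.31 -0.29  0.39]
empty [np.float64(0.43093770936522907), np.float64(-0.40417766654787596), np.float64(0.21065905206029004)]
R [ 0.52642279 -0.48827778  0.21365905] [ 0.52759255 -0.4883596   0.23565905]
L [ 0.60768414 -0.38327512  0.21365905] [ 0.60870685 -0.38397967  0.23565905]
ring [ 0.41814918 -0.35110781  0.21465905]
knob [ 0.54721826 -0.4264341   0.23565905]
```

{"method": "step_arm", "body": {
  "rows": [
    [[1, 0, 0, 4, 0, 0, 0], [1, 0, 0, 4, 0, 0, 0], [0, 4, 2, 0, 0, 0, 10], [0, 4, 2, 0, 0, 0, 10], [0, 4, 2, 0, 0, 0, 10], [0, 4, 2, 0, 0, 0, 10], [0, 4, 2, 0, 0, 0, 10], [0, 4, 2, 0, 0, 0, 10], [0, 1, 0.6, 0, 0, 0, 8], [0, 0, 0, 0, 0, 0, 0], [0, 0, 0, 0, 0, 0, 0]]
  ]
}}

```text
clock: 1.52
tool_pos: [0.5275, -0.4893, 0.3064]
orientation: [-90.0, -0.0, 92.1]
force: [-0.3, -0.0, 0.2]
opening: 0.0438
```

```bash
python3 - <<'E'
from h import *
import pickle
print({k:ctrl.get_obs()[k] for k in("clock","tool_pos","orientation","opening","joint_pos","force")})
p=ctrl.camera_params("wrist"); im=ctrl.snapshot("wrist"); pickle.dump(p,open("w1.pkl","wb"))
print("adaptor expected",proj(p,(.527,-.488,.236),"wrist"))
cv2.imwrite("pics/w1.png",cv2.resize(im,(798,598),interpolation=cv2.INTER_CUBIC))
E
```

```text
{'clock': 1.525, 'tool_pos': array([ 0.52754611, -0.4892905 ,  0.30642442]), 'orientation': array([-8.99763254e+01, -8.97138083e-03,  9.21418228e+01]), 'opening': 0.043781950677298835, 'joint_pos': array([-2.73832745e+01,  2.30010474e+01,  1.45517132e+01,  3.90269605e-03,
       -8.15756872e+01,  2.95245265e+01]), 'force': array([-0.28176587, -0.01146419,  0.16990944])}
adaptor expected (np.float64(279.5782558343243), np.float64(221.1620222791286))
```

View pics/w1.png

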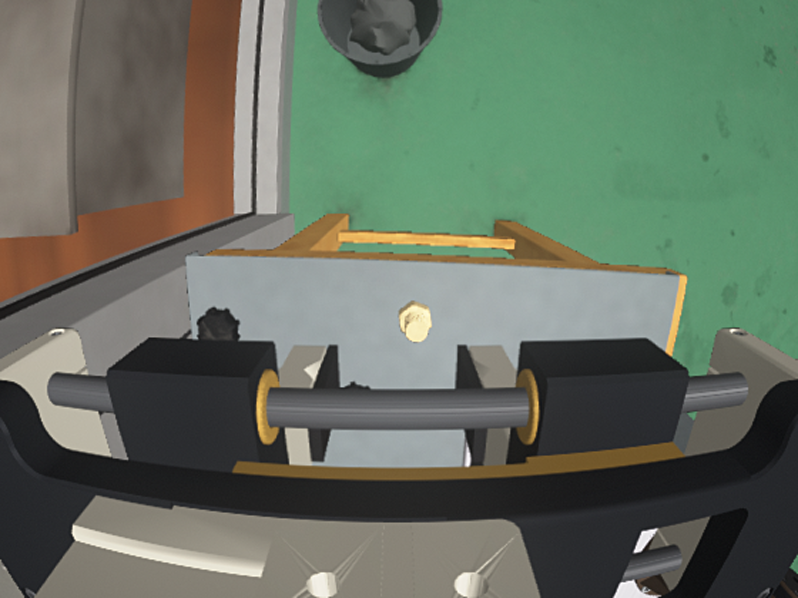

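The adaptor is at about (416,320) in the enlarged picture, with its stem top at about (417,329). That is slightly off the prediction, so I'll triangulate it with the scene view.

```bash
python3 - <<'E'
from h import *
import pickle
p=pickle.load(open("w1.pkl","rb")); ps=ctrl.camera_params("scene")
k=560/798
w=(418*k,330*k); s=(170+433.5/3.4286-.5,90+144/3.4286-.5)
for z in(.230,.236,.240): print(z,at(p,*w,"wrist",z),at(ps,*s,"scene",z))
print(tri([(p,*w,"wrist"),(ps,*s,"scene")]))
im=cv2.imread("pics/w1.png")[280:370,370:470]
cv2.imwrite("pics/c2.png",cv2.resize(im,None,fx=5,fy=5,interpolation=cv2.INTER_CUBIC))
E
```

```text
0.23 [ 0.51603334 -0.47803675  0.23      ] [ 0.53440186 -0.49273828  0.23      ]
0.236 [ 0.51640554 -0.48019361  0.236     ] [ 0.52754903 -0.4883306   0.236     ]
0.24 [ 0.51665368 -0.48163152  0.24      ] [ 0.52298049 -0.48539215  0.24      ]
(array([ 0.51738357, -0.48261354,  0.2443309 ]), [np.float64(0.0007177767852430871), np.float64(0.0007177767852432011)])
```

View pics/c2.png

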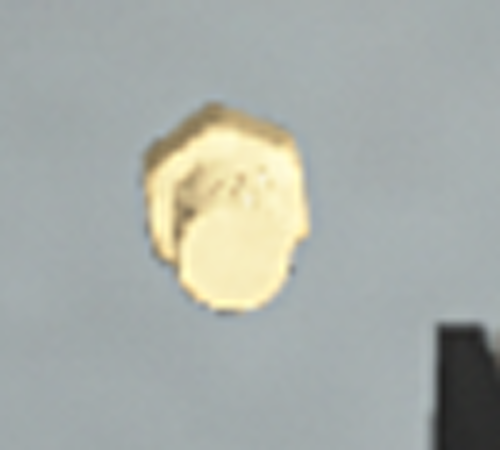

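The stem top triangulates to (0.517, -0.483, 0.244), and the two rays agree within 1 mm. That puts the plate at about z = 0.219, a little higher than the scene-only fit gave. I'll descend on that with the tips about 11 mm above the plate, so they close on the stem above the hexagon.

{"method": "step_arm", "body": {
  "rows": [
    [[0, -1, 0.65, -2, 0, 0, 0], [0, 0, 0, -2, 0, 0, 0], [0, 0, 0, -1.5, 0, 0, 0], [0, 0, 0, -1, 0, 0, 0], [0, 0, 0, -1, 0, 0, 0], [0, 0, 0, 0, 0, 0, 0], [-1, 0, 0, 0, 0, 0, 0], [-1, 0, 0, 0, 0, 0, 0], [-1, 0, 0, 0, 0, 0, 0], [-1, 0, 0, 0, 0, 0, 0], [-1, 0, 0, 0, 0, 0, 0]]
  ]
}}

```text
clock: 2.95
tool_pos: [0.5182, -0.4826, 0.2318]
orientation: [-90.0, 0.0, 92.3]
force: [0.3, 0.2, 1.9]
opening: 0.0104
```

{"method": "step_arm", "body": {
  "rows": [
    [[-1, 0, 0, 1, 0, 0, 0], [-1, 0, 0, 1, 0, 0, 0], [-1, 0, 0, 1.2, 0, 0, 0], [-1, 0, 0, 0, 0, 0, 0]]
  ]
}}

```text
clock: 3.45
tool_pos: [0.5187, -0.483, 0.2654]
orientation: [-90.1, 0.1, 92.3]
force: [-0.6, 0.1, -0.3]
opening: 0.0104
```

```bash
python3 - <<'E'
from h import *
import pickle
print(ctrl.get_obs()["tool_pos"],ctrl.get_obs()["opening"])
P={}
for n in("wrist","scene","top"):
    P[n]=ctrl.camera_params(n); cv2.imwrite(f"pics/{n}2.png",ctrl.snapshot(n))
pickle.dump(P,open("w2.pkl","wb"))
a=cv2.imread("pics/scene2.png")[90:265,170:380]
b=cv2.imread("pics/wrist2.png"); c=cv2.imread("pics/top2.png")
v=np.vstack([np.hstack([cv2.resize(b,(400,300)),cv2.resize(c,(400,300))]),np.hstack([cv2.resize(a,(400,300)),cv2.resize(cv2.imread("pics/scene2.png"),(400,300))])])
cv2.imwrite("pics/m2.png",v)
E
```

```text
[ 0.51867638 -0.48295153  0.26544608] 0.010352654520150311
```

View pics/m2.png

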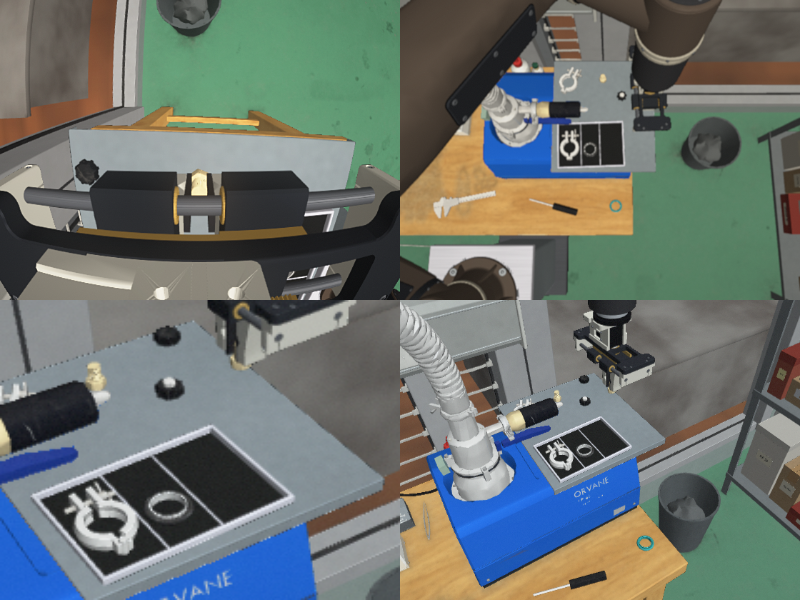

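The adaptor is held: the wrist view shows it between the fingers at (200,182) and it has left its old spot. The top camera now sees the whole tray, so I'll measure the tray there and combine it with the scene view.

```bash
python3 - <<'E'
from h import *
im=cv2.imread("pics/top2.png")[155:245,205:325]
cv2.imwrite("pics/c3.png",cv2.resize(im,None,fx=6,fy=6,interpolation=cv2.INTER_CUBIC))
E
```

```text
(no output)
```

View pics/c3.png

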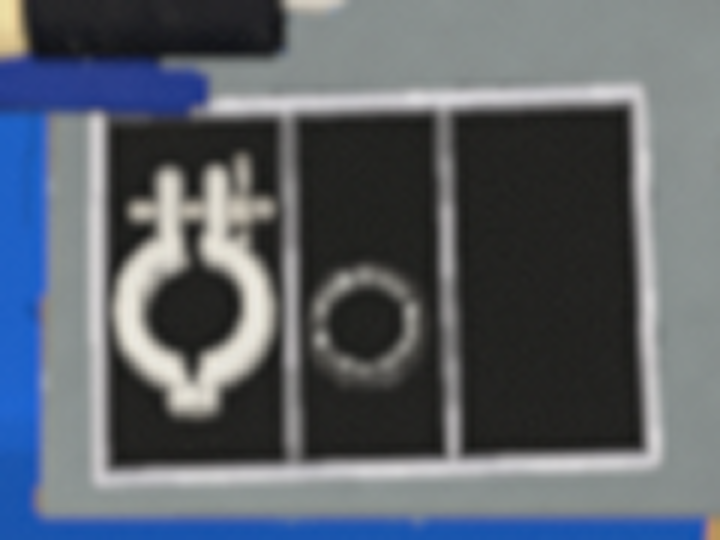

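```bash
python3 - <<'E'
from h import *
from scipy.optimize import least_squares
ps=ctrl.camera_params("scene");pt=ctrl.camera_params("top"); s=3.4286
px=lambda c:(170+(c[0]+.5)/s-.5,90+(c[1]+.5)/s-.5)
pq=lambda c:(205+(c[0]+.5)/6-.5,155+(c[1]+.5)/6-.5)
T=[(.059,-.085,.008),(.059,.085,.008),(-.059,.085,.008),(-.059,-.085,.008)]
O=[(ps,t,px(c)) for t,c in zip(T,[(380,250),(57,390),(188,557),(530,389)])]
O+=[(pt,t,pq(c)) for t,c in zip([T[0],T[2],T[3]],[(643,85),(95,485),(661,465)])]
def W(q,t): c,s_=np.cos(q[3]),np.sin(q[3]); return [q[0]+c*t[0]-s_*t[1],q[1]+s_*t[0]+c*t[1],q[2]+t[2]]
q=least_squares(lambda q:np.ravel([np.subtract(proj(p,W(q,t),"x"),c) for p,t,c in O]),[.43,-.35,.21,0])
print(q.x,np.degrees(q.x[3]),q.fun.round(1)); q=q.x
E=W(q,(0,-.052,0));print("empty",E,at(pt,*pq((548,280)),"top",q[2]))
o=ctrl.get_obs();print(o["tool_pos"],"go",np.subtract(E,o["tool_pos"])*100)
for b in((363,322),):print("ring",at(pt,*pq(b),"top",q[2]+.004))
E
```

```text
[ 0.42131614 -0.3480784   0.2189596   0.03629254] 2.0794094406803616 [ 0.2 -1.1 -1.1 -0.1 -0.5  1.2  0.6  0.5  0.7 -0.4  0.   0.1  0.7 -0.1]
empty [np.float64(0.42320294124349994), np.float64(-0.4000441614396417), np.float64(0.21895959866357073)] [ 0.42334321 -0.40042234  0.2189596 ]
[ 0.51803647 -0.48231958  0.26324553] go [-9.48335284  8.22754171 -4.42859325]
ring [ 0.409588   -0.34433836  0.2229596 ]
```

{"method": "step_arm", "body": {
  "rows": [
    [[-1, -1.9, 1.65, 0, 0, 0, 0], [-1, -1.9, 1.65, 0, 0, 0, 0], [-1, -1.9, 1.65, 0, 0, 0, 0], [-1, -1.9, 1.65, 0, 0, 0, 0], [-1, -1.9, 1.6, 0, 0, 0, 0], [-1, 0, 0, 0, 0, 0, 0], [-1, 0, 0, -1, 0, 0, 0], [-1, 0, 0, -1, 0, 0, 0], [-1, 0, 0, -0.6, 0, 0, 0], [-1, 0, 0, -0.3, 0, 0, 0], [-1, 0, 0, 0, 0, 0, 0], [-1, 0, 0, 0, 0, 0, 0]]
  ]
}}

```text
clock: 5.1
tool_pos: [0.4233, -0.4006, 0.2348]
orientation: [-90.0, 0.0, 92.3]
force: [0.2, -0.6, -0.2]
opening: 0.0107
```

{"method": "step_arm", "body": {
  "rows": [
    [[-1, 0, 0, -0.1, 0, 0, 0], [-1, 0, 0, -0.1, 0, 0, 0], [-1, 0, 0, 0, 0, 0, 0], [-1, 0, 0, 0, 0, 0, 0]]
  ]
}}

```text
clock: 5.6
tool_pos: [0.4232, -0.4005, 0.2326]
orientation: [-90.0, 0.0, 92.3]
force: [0.3, -0.7, -0.9]
opening: 0.0108
```

{"method": "step_arm", "body": {
  "rows": [
    [[-1, 0, 0, -0.1, 0, 0, 0], [-1, 0, 0, 0, 0, 0, 0], [-1, 0, 0, 0, 0, 0, 0]]
  ]
}}

```text
clock: 5.98
tool_pos: [0.4232, -0.4006, 0.2317]
orientation: [-90.0, 0.0, 92.3]
force: [-0.1, 0.2, 1.1]
opening: 0.011
```

{"method": "step_arm", "body": {
  "rows": [
    [[-1, 0, 0, -0.05, 0, 0, 0], [-1, 0, 0, 0, 0, 0, 0], [-1, 0, 0, 0, 0, 0, 0]]
  ]
}}

```text
clock: 6.35
tool_pos: [0.4233, -0.4007, 0.2316]
orientation: [-90.0, 0.0, 92.3]
force: [-1.3, 1.8, 5.7]
opening: 0.0106
```

Contact is felt (5.7 N upward), so I'll open part-way, let it settle and retreat straight up.

{"method": "step_arm", "body": {
  "rows": [
    [[-0.3, 0, 0, 0, 0, 0, 0], [-0.3, 0, 0, 0, 0, 0, 0], [-0.3, 0, 0, 0, 0, 0, 0], [-0.3, 0, 0, 1, 0, 0, 0], [-0.3, 0, 0, 2, 0, 0, 0], [-0.3, 0, 0, 3, 0, 0, 0], [-0.3, 0, 0, 3, 0, 0, 0], [-0.3, 0, -4, 0, 0, 0, 0], [-0.3, 0, -5, 0, 0, 0, 0], [-0.3, 0, -5, 0, 0, 0, 0], [-0.3, 0, -1, 0, 0, 0, 0], [-0.3, 0, 0, 0, 0, 0, 0]]
  ]
}}

```text
clock: 7.85
tool_pos: [0.4229, -0.5509, 0.3207]
orientation: [-90.0, -0.0, 92.3]
force: [0.4, 0.6, -0.5]
opening: 0.0308
```

```bash
python3 - <<'E'
from h import *
o=ctrl.get_obs();print(o["tool_pos"],o["force"],o["clock"])
a=ctrl.snapshot("top");b=ctrl.snapshot("scene")
cv2.imwrite("pics/top3.png",a)
v=np.hstack([cv2.resize(a[95:245,185:335],(400,400),interpolation=2),cv2.resize(b[90:265,180:355],(400,400),interpolation=2)])
cv2.imwrite("pics/m3.png",v)
E
```

```text
[ 0.42290714 -0.55091271  0.32068409] [ 0.44249538  0.61225996 -0.51175911] 7.85
```

View pics/m3.png

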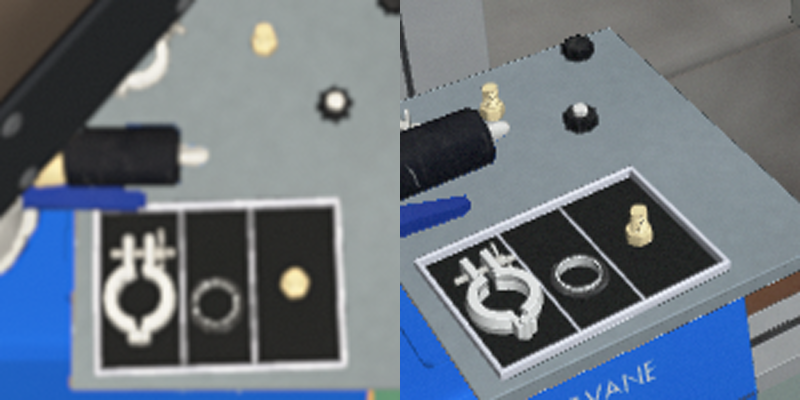

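The adaptor stands upright near the centre of the formerly empty field: (294,283) in the left (top) view and (638,228) in the right (scene) view. The ring, clamp, other adaptor and knobs are where they were, and the arm is clear.

```bash
python3 - <<'E'
from h import *
u,v=185+294.5*150/400-.5,95+283.5*150/400-.5
print(at(ctrl.camera_params("top"),u,v,"top",.2315)); print(ctrl.close_job())
E
```

```text
[ 0.42154116 -0.39855297  0.2315    ]
the job is handed in; nothing more can be done
None
```

The kit is complete and handed in. The tray already held the clamp and the centring ring, so I added one brass adaptor. I gripped the one nearer the plate's right-hand edge by its stem and lowered it into the empty field until I felt contact (about 6 N). Then I let go and backed the arm away; the handover call gives no verdict.

- **Position:** in the last top view the adaptor's centre measures (0.4215, -0.3986) m. The field centre is (0.423, -0.400) m, so it is about 2 mm off. It looks upright and still in both camera views.
- **Everything else:** the ring, clamp, other adaptor and knobs look unmoved, judged by eye. The turquoise ring was not touched. The arm was clear with no contact force, and the clock stood at about 8 s of the 32 s allowed.
- **Disagreements:** my first plate height, from the scene camera alone, was about 8 mm low (0.211 m). Using two cameras gave 0.219 m, which contact confirmed. The gripper opening read about 10.5 mm on the 12 mm stem, but the grip held.

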